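# Square up a loose front panel with a machinist's square

### The arm

A 6-joint arm with a two-finger parallel gripper is mounted at the origin on the work surface. World frame = base frame: x ahead of the robot, y to its left, z up, the work surface at z = 0. Lengths are in m, angles in degrees, forces in N, time in s.
With the tool pointing down it reaches from about 0.325 to 0.775 m from the base axis. Payload 5.5 kg.
Tool frame: the origin (TCP) lies at the centre of the arm's flange, where the gripper is bolted on; the fingertips stand 182 mm ahead of it and the grasp point (between the pads) lies 163 mm ahead of it; z points along the fingers, y is the direction in which the jaws open and shut (so a half turn about z gives the same grasp; the last joint's range is limited). The gripper opens to 88 mm and grips with 3 to 60 N. Pads are 20 mm wide; open, the fingers measure 115 mm over their backs; the gripper's body (75 mm by 178 mm) begins 61 mm behind the grasp point.
Start: joints at [-77.962, 5.22, 70.514, -0, 104.267, -3.249], TCP at [0.158, -0.579, 0.405] pointing down, gripper open.
Joint ranges: [-164.24, 164.24], [-49.07, 125.15], [9.68, 141.18], [-86.29, 266.29], [3.28, 154.24], [-151.56, 151.56]. Speed limits (degrees/s): [147.25, 147.25, 172.46, 180, 180, 180].

### API

Orientations are given as [roll, pitch, yaw] about the fixed x, y, z axes, in that order (R = Rz(yaw) Ry(pitch) Rx(roll)).
In Python, from station import r gives the robot as it stands. The module is installed in compiled form; this text tells all that it offers. Calls block until the motion is done:
- r.reach(position, orientation): joint-space move of the TCP to a pose.
- r.servo_line(position, rotation=None, speed=0.15): straight line of the TCP; rotation=None keeps the orientation; speed is the mean speed in m/s.
- r.move_joints(angles): joint-space move.
- r.let_go() and r.grab(squeeze=None): open the fingers fully, or close them until they stop; squeeze is the grip in N (None keeps the last).
- r.wait(seconds).
- r.inverse_kinematics(position, orientation): joint angles nearest the present ones, or None.
- r.sense(): the state.
- r.snapshot(name): name is "scene" or "top" or "wrist"; returns a dict with "frame" (420x560x3 uint8, red, green, blue), "fx", "fy", "cx", "cy" (pixels), "dist_coeffs" ([k1, k2, p1, p2, k3] as OpenCV has them; the pictures are not rectified), "R" (3x3) and "t" (3): a world point X has camera coordinates R X + t. Camera axes: x right, y down, z forward; pixel columns grow to the right and rows downward; lengths in m; the calibration is good to about 2 mm. A picture is of the moment at which its call begins. There is no depth.
A pose or a line that the arm cannot do raises r.IKError and nothing moves.
- r.hand_in(): hands the job in, once; it reports no verdict.
The state is a dict: "clock": time; "joints": joint angles; "joint_vel": joint speeds; "joint_torque": joint torques, N m; "tcp_pos": TCP position; "orientation": TCP orientation; "contact_force": force on the tool from outside, world axes, zero at the start; "torque": the same for the moment, N m; "opening": finger opening in m.
Only numpy, scipy, OpenCV 4.12 (cv2) and the standard library are available. Lean on these libraries where they do the work, as an engineer would, in place of code of your own. Each camera call takes 0.05 s, during which the arm holds its last target.

### The job

The front panel of this opened chassis leans in over the deck on its half-tightened side screws: take the steel square, stand its base flat on the bare strip of the deck and slide it into the corner, gently swinging the panel upright with it until base and upright leg both sit flush on deck and panel with no gap. Keep it pressed snugly home on both faces for two seconds as a check, then stand the square back on the blue mat and let go, leaving the panel square. Do not force anything, keep off the circuit, and leave the other things on the bench where they are.

Things in the scene. Friction and masses are not known exactly. Their poses are not given: they have to be found in the camera images.
- chassis: Opened aluminium chassis on rubber feet, heavy, does not move. Origin on the bench; z up, x points to the front panel. The flat deck spans x from -120 to 150 and y from -120 to 120 mm, its top face 60 mm above the bench. A bare strip of it (y from -105 to -25 mm) leads along x to the panel. Beside the panel an ear plate 50 mm long and 55 mm high stands on each side edge (y = +-118 mm).
- corner (a point): Point on the deck in the middle of the bare strip, at x = 120, y = -65, z = 60 mm in the chassis frame. The panel is mounted in slots: the corner line, where its inner face meets the deck, lies 0 to 16 mm beyond this point along the chassis x, different each time and not measured: it has to be felt. The square belongs there, at this y or near it.
- panel (a joint): Lean of the grey front panel about its side screws, rad: 0 = square to the deck, positive = top leaning in over it (starts at 0.05 to 0.11). It swings about the corner line (along the chassis y), against about 0.5 N m of drag (5 N at its top edge), and stays where left. Plate 252 mm wide, 105 mm high above the deck, inner face bare at chassis y from -115 to 0 mm; a loudspeaker stands 37 mm off it at y 3 to 87 mm.
- circuit: Brown circuit board with small parts and two transformers, fixed on the deck at chassis y above -25 mm, up to 41 mm above the deck. Keep off it. Origin in the middle of the deck's top face.
- square: Steel machinist's square with a wide base, 0.36 to 0.54 kg, stands by itself. Base 100 (x) by 24 (y) by 12 (z) mm; the upright leg is 30 (x) by 10 (y) mm in section, at the +x end of the base (x from 20 to 50 mm, y centred), and its top is 120 mm above the underside. Origin in the middle of the base's underside, z up, x towards the leg. The working faces are the underside and the leg's outer face (x = 50 mm). Pinch the leg across its 10 mm thickness, from above.
- square_heel (a point): Outer lower corner of the square, where underside and outer face of the leg meet: x = 50, y = 0, z = 0 mm in the square's frame. The square rubs with a friction of 0.4 to 0.8 on the deck, so sliding takes force too, and on the panel, which can so carry part of a downward push: press down more than that to seat the base.
- square_toe (a point): Far end of the square's underside: x = -50, y = 0, z = 0 mm in the square's frame.
- square_top (a point): Point on the outer face of the square's leg, 100 mm above the underside: x = 50, y = 0, z = 100 mm in the square's frame.
- mat: Blue rubber mat on the bench, fixed, 170 (x) by 160 (y) mm, 3 mm thick; the square starts and ends here, standing. Origin in the middle of its underside, on the bench.
- meter: Dark handheld meter lying on the bench, 85 by 180 mm, 36 mm high; origin in the middle of its underside. Leave alone.
- jar: Cream coloured jar, 54 mm in diameter and 46 mm high, origin in the middle of its underside. Leave alone.
- screwdriver: Screwdriver with a green handle, 200 mm long, 26 mm thick, lying on the bench beyond the chassis. Origin on the bench under its middle. Leave alone.
Not all that is in view belongs to the job. Of the things like the square, leave any that is red; of the rest the larger one is meant.

How it is judged (in metres and radians):
On the way, in this order (a step that is already met when the one before it is completed fails the run):
1. the square is held clear of the mat (contact force between the fingers and square above 1 N and z of square in the frame of mat above 0.02 m), for 0.1 s.
2. the square meets the panel while it still leans (contact force between square and panel above 0.3 N and value of joint panel above 0.03 rad), for 0.02 s.
3. the held square is pressed flush on deck (over 2 N) and panel (over 6 N), gaps under 1.5 mm at heel, toe and top of the leg, the panel within 0.02 rad of square, for 1.5 s (contact force between the fingers and square above 1 N and contact force between square and chassis above 2 N and contact force between square and panel above 6 N and value of joint panel between -0.02 and 0.02 rad and x of each of square_heel, square_top in the frame of panel above -0.0015 m and z of each of square_heel, square_toe in the frame of chassis below 0.0615 m and angle between the x axis of square and the x axis of chassis, either way round below 0.07 rad and angle between the z axis of square and the z axis of chassis, either way round below 0.04 rad), for 1.5 s.
At the end, for the whole second after the job is handed in: The panel stands within 0.02 rad of square to the deck; the square stands upright (within 0.06 rad), at rest and released on the blue mat, the middle of its base over the mat (value of joint panel between -0.02 and 0.02 rad and contact force between square and mat above 1 N and x of square in the frame of mat between -0.08 and 0.08 m and y of square in the frame of mat between -0.075 and 0.075 m and angle between square's own z axis and vertical below 0.06 rad and linear speed of square below 0.02 m/s); the robot touches nothing.
It fails at once if the square is forced against the panel (over 15 N) (contact force between square and panel above 15 N).
It fails at once if the square is forced down on the chassis (over 40 N) (contact force between square and chassis above 40 N).
It fails at once if the circuit is knocked (over 2 N) (contact force between anything else and circuit above 2 N).
It fails at once if the meter, the jar or the screwdriver is moved more than 15 mm (distance of any of meter, jar, screwdriver from where it was at the start of the episode above 0.015 m).
It also fails if it takes over 72 s, if anything falls off the work surface, if the arm or the gripper's body presses on something with over 40 N, if the wrist force passes 120 N, or if a joint passes its speed limit or range.

## Working session

There is one attempt and no reset: what is moved stays moved. The work goes in short steps, each a Python script; the robot and the scene stay as the last script left them, time stands still between calls to the robot, and variables do not carry over. Pictures are saved under pics/ and viewed, and the job is handed in when it is done.

```bash
mkdir -p pics; python3 - <<'E'
from station import r
import cv2
s=r.sense();print(s)
for n in("scene","top","wrist"):
    d=r.snapshot(n);cv2.imwrite(f"pics/{n}0.png",d["frame"][:,:,::-1]);print(n,d["fx"],d["fy"],d["cx"],d["cy"],d["dist_coeffs"],d["R"],d["t"])
E
```

```text
{'clock': 0.0, 'joints': array([-7.79649354e+01,  5.26272134e+00,  7.05816398e+01, -1.63684018e-03,
        1.04265852e+02, -3.24864069e+00]), 'joint_vel': array([-0.00831521,  0.07652439, -0.01340159,  0.04934942,  0.04070354,
       -0.03378267]), 'joint_torque': array([-2.04822980e-03, -4.46457446e+01, -4.06441927e+01,  6.96490263e-02,
        2.95549294e-02, -1.38061105e-04]), 'tcp_pos': array([ 0.15816513, -0.57883634,  0.40351295]), 'orientation': array([-1.79889874e+02, -4.66110283e-03,  1.52832990e+01]), 'contact_force': array([-0.71200527,  0.36200539, -0.10775971]), 'torque': array([ 0.04469886, -0.02458425,  0.04032558]), 'opening': 0.08843856898373782}
scene 474.2031867929696 474.2031867929696 285.1785830392934 207.97937607129822 [-0.15111553  0.          0.          0.          0.        ] [[ 0.74875135  0.66274573  0.01181174]
 [ 0.54681303 -0.60750574 -0.57613565]
 [-0.37465574  0.43784116 -0.81726874]] [-0.41443528 -0.2583684   1.39985349]
top 386.93568910395993 386.93568910395993 282.1849292142462 210.11922510225736 [-0.10473138  0.          0.          0.          0.        ] [[ 5.82321744e-03 -9.99982685e-01  8.48496139e-04]
 [-9.82415623e-01 -5.87926329e-03 -1.86614519e-01]
 [ 1.86616276e-01  2.53121059e-04 -9.82432848e-01]] [-0.02190244  0.57430568  0.88060543]
wrist 318.4497839789609 318.4497839789609 277.49171306154665 214.00532624411454 [-0.01159521  0.          0.          0.          0.        ] [[ 0.26530023 -0.96416444 -0.00164854]
 [-0.93272274 -0.25708105  0.25285892]
 [-0.24422139 -0.06554589 -0.96750176]] [-0.59887676 -0.03195191  0.39046851]
```

View pics/scene0.png

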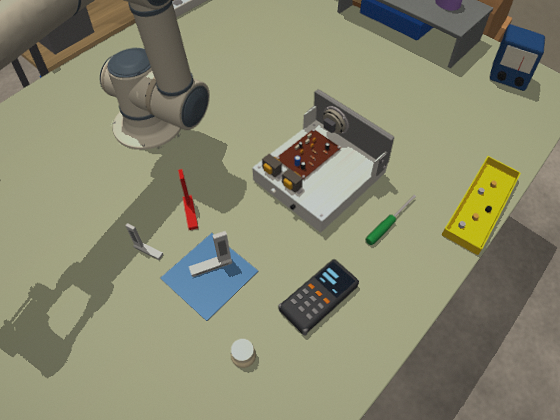

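View pics/top0.png

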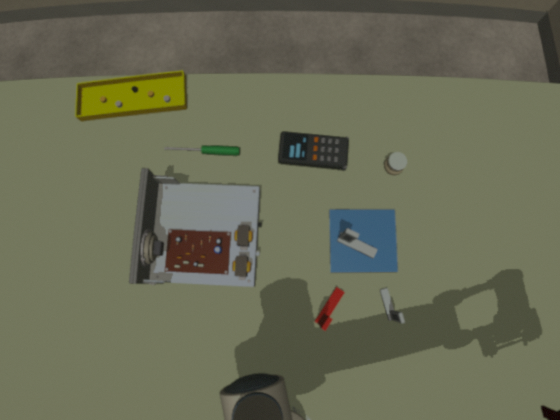

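View pics/wrist0.png

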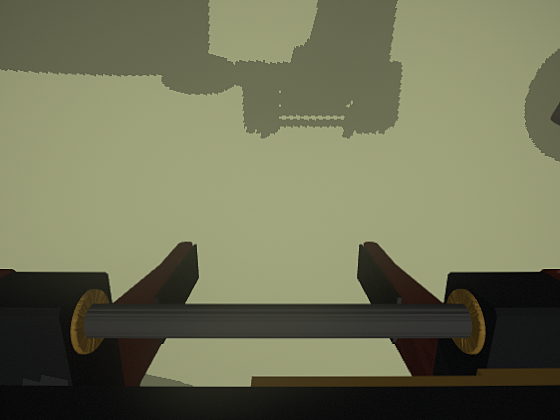

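The larger steel square is on the mat at about (355,240) in the top view. The red one and the small one stand below it. The chassis panel is on the left (world +y), and the bare strip is the upper part of the deck. I'll enlarge these areas.

```bash
python3 - <<'E'
import cv2
t=cv2.imread("pics/top0.png");s=cv2.imread("pics/scene0.png")
def crop(im,x0,y0,w,h,k,n):
    cv2.imwrite(n,cv2.resize(im[y0:y0+h,x0:x0+w],None,fx=k,fy=k,interpolation=cv2.INTER_CUBIC))
crop(t,320,200,100,80,7,"pics/c1.png")
crop(t,120,160,155,130,5,"pics/c2.png")
crop(s,150,215,130,110,6,"pics/c3.png")
crop(s,240,80,160,150,4,"pics/c4.png")
E
```

```text
(no output)
```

View pics/c1.png

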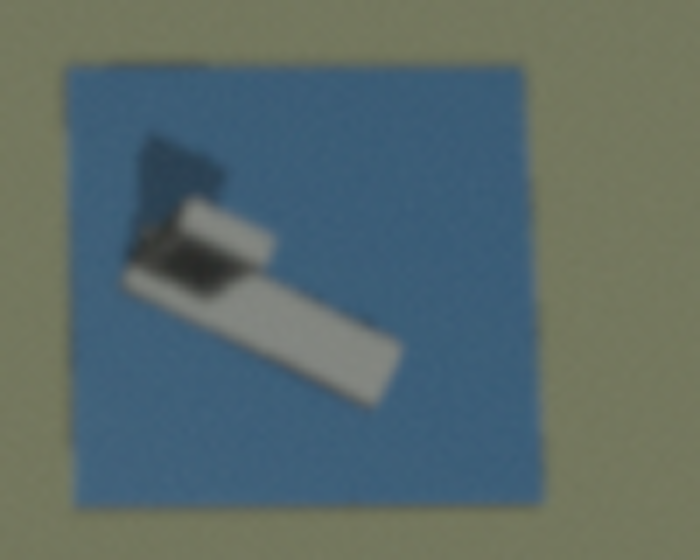

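View pics/c2.png

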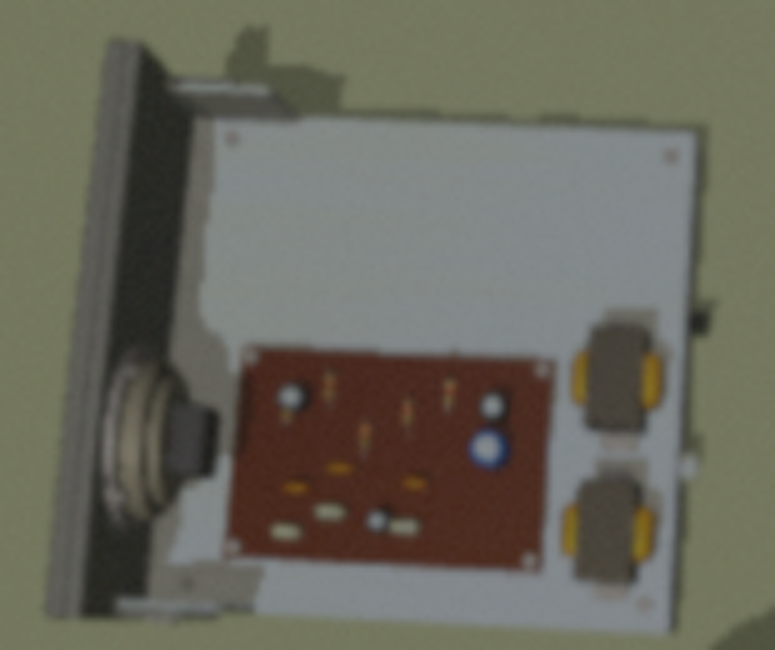

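View pics/c3.png

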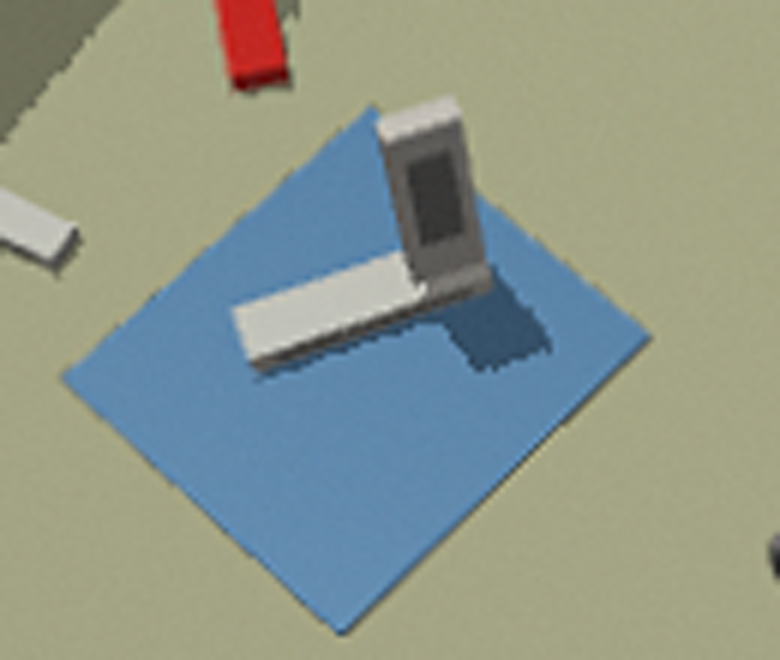

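View pics/c4.png

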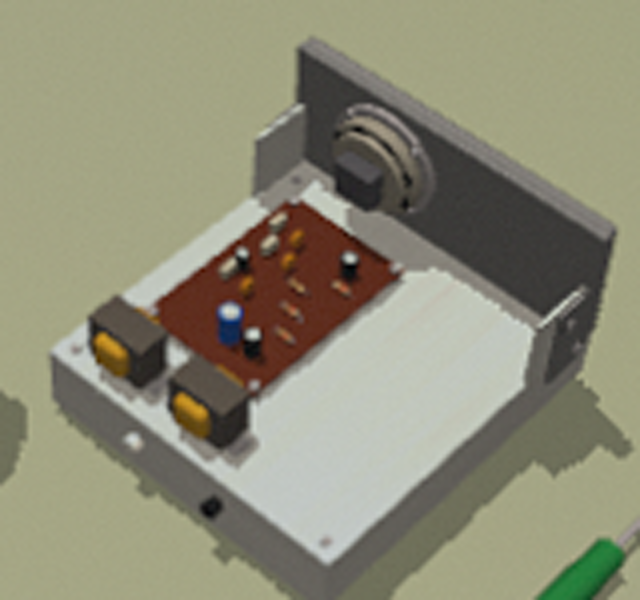

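In c1 the square's toe-end corners are at (402,347) and (377,408), and the leg top is at (190,197)–(278,240). In c2 the rear deck corners are at (697,130) and (670,630). In c4 they are at (328,562) and (52,357). I'll fit poses from both views.

```bash
cat > h.py <<'E'
import numpy as np,cv2
from scipy.optimize import least_squares
from station import r
def cam(n):
    d=r.snapshot(n);return d
def proj(d,P):
    K=np.array([[d["fx"],0,d["cx"]],[0,d["fy"],d["cy"]],[0,0,1.]])
    return cv2.projectPoints(np.asarray(P,float).reshape(-1,1,3),cv2.Rodrigues(np.array(d["R"],float))[0],np.array(d["t"],float),K,np.array(d["dist_coeffs"]))[0].reshape(-1,2)
def fit(obs,z0,x0):
    # obs: list (cam, local xyz, uv)
    def W(p,L):
        c,s=np.cos(p[2]),np.sin(p[2]);return [p[0]+c*L[0]-s*L[1],p[1]+s*L[0]+c*L[1],z0+L[2]]
    f=lambda p:np.concatenate([proj(d,W(p,L))[0]-uv for d,L,uv in obs])
    q=least_squares(f,x0,loss='soft_l1');return q.x,f(q.x).reshape(-1,2)
E
python3 - <<'E'
from h import *
T=cam("top");S=cam("scene")
a=lambda U,V,k,x,y:np.array([(U+.5)/k-.5+x,(V+.5)/k-.5+y])
c1=lambda U,V:a(U,V,7,320,200)
c2=lambda U,V:a(U,V,5,120,160)
c3=lambda U,V:a(U,V,6,150,215)
c4=lambda U,V:a(U,V,4,240,80)
m=.001
# mat
ob=[]
print("square");ob=[(T,[-.05,-.012,.012],c1(402,347)),(T,[-.05,.012,.012],c1(377,408)),(T,[.05,-.005,.12],c1(190,197)),(T,[.02,-.005,.12],c1(278,240)),
(S,[-.05,-.012,.012],c3(252,358)),(S,[-.05,.012,.012],c3(233,308)),(S,[.05,-.012,.012],c3(490,268)),(S,[.05,.005,.12],c3(455,97)),(S,[.02,.005,.12],c3(377,122)),(S,[.02,-.005,.12],c3(387,142)),(S,[.05,-.005,.12],c3(465,117))]
for sgn in (1,):
  x,e=fit(ob,.003,[.4,-.2,2.7]);print(x,np.degrees(x[2]));print(e.round(1).tolist())
for sel in(T,S):
  x,e=fit([o for o in ob if o[0] is sel],.003,x);print(x,np.degrees(x[2]))
print("chassis");ob=[(T,[-.12,-.12,.06],c2(697,130)),(T,[-.12,.12,.06],c2(670,630)),(S,[-.12,-.12,.06],c4(328,562)),(S,[-.12,.12,.06],c4(52,357)),
(S,[-.12,-.12,.0],c4(330,610))]
x,e=fit(ob[:4],0,[.5,.2,1.57]);print(x,np.degrees(x[2]));print(e.round(1).tolist())
for sel in(T,S):
  y,e=fit([o for o in ob[:4] if o[0] is sel],0,x);print(y,np.degrees(y[2]))
ob=[(T,[-.085,.08,.003],c1(75,507)),(T,[-.085,-.08,.003],c1(68,66)),(T,[.085,.08,.003],c1(543,505)),(T,[.085,-.08,.003],c1(523,66))]
def g(p): 
  return fit(ob,0,p)
y,e=g([.35,-.2,-1.57]);print("mat",y,e.round(1).tolist())
# overlay chassis
c,s=np.cos(x[2]),np.sin(x[2])
for d,n,k,x0,y0,w,h in((T,"t",5,120,160,155,130),(S,"s",4,240,80,160,150)):
  im=cv2.resize(d["frame"][y0:y0+h,x0:x0+w,::-1],None,fx=k,fy=k,interpolation=cv2.INTER_CUBIC)
  for L in([-.12,-.12,.06],[-.12,.12,.06],[.12,-.12,.06],[.12,.12,.06],[.12,-.065,.06],[.136,-.065,.06],[.136,-.126,.165],[.136,.126,.165]):
    P=[x[0]+c*L[0]-s*L[1],x[1]+s*L[0]+c*L[1],L[2]]
    u=(proj(d,P)[0]-[x0,y0]+.5)*k-.5
    cv2.circle(im,tuple(int(v) for v in u),3,(0,255,0),1)
  cv2.imwrite(f"pics/ov_{n}.png",im)
E
```

```text
square
[ 0.49758177 -0.20493995  1.11083319] 63.646053523789355
[[-0.1, -0.7], [-0.4, -0.8], [0.1, -0.8], [-0.3, -1.0], [-0.6, -0.2], [-0.2, -0.4], [0.3, 1.0], [-0.3, -0.7], [-0.4, -0.6], [-0.7, -0.3], [-0.6, -0.4]]
[ 0.49561291 -0.20532685  1.11551385] 63.914235557407736
[ 0.49879171 -0.20486286  1.11622886] 63.95520251028743
chassis
[0.51875128 0.16284616 1.53684304] 88.0546202315427
[[-0.3, -0.4], [-0.0, -0.2], [0.1, 0.6], [-1.1, -1.8]]
[0.51834878 0.16246737 1.53454473] 87.92293643053611
[0.51969713 0.1629761  1.54077982] 88.28018089771517
mat [ 0.65602808 -0.22822238 -1.64391106] [[1.8, -120.4], [-0.5, 2.0], [-1.3, -114.9], [0.4, 7.2]]
```

View pics/ov_t.png

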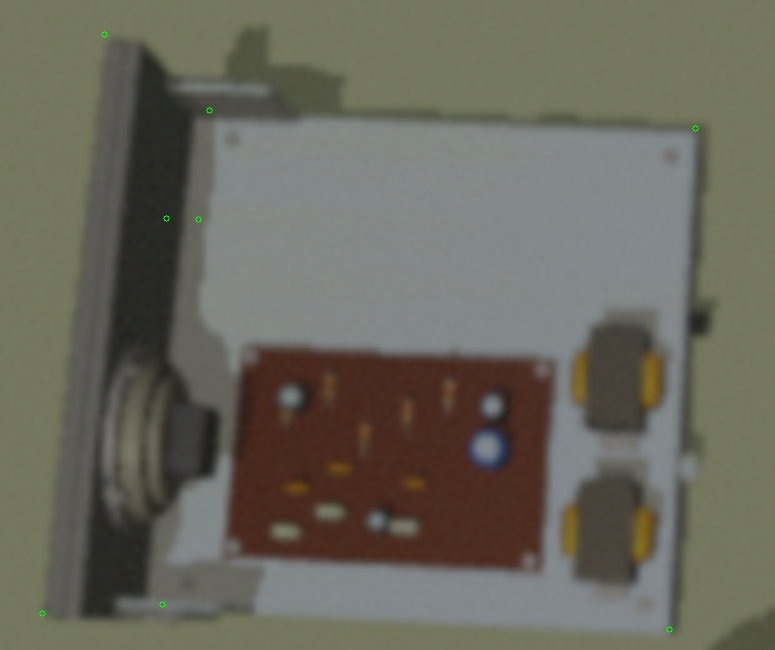

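View pics/ov_s.png

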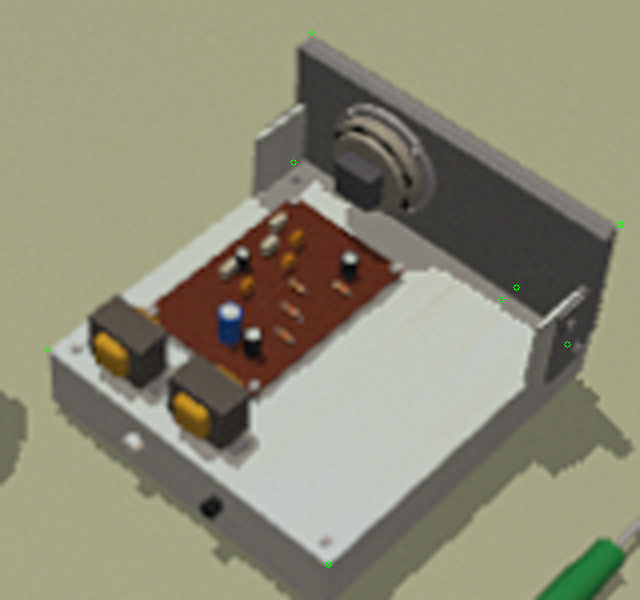

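The poses are consistent across both views: square at (0.497, -0.205), yaw about 63.8°, and chassis at (0.519, 0.163), yaw about 88°. From the overlay the corner line looks about 5 mm past the nominal point. I'll grasp the leg at 74 mm above the underside, so the gripper body clears both the leg top and the panel top.

```bash
python3 - <<'E'
from h import *
yaw=63.8;c,s=np.cos(np.radians(yaw)),np.sin(np.radians(yaw))
g=np.array([.4972+.035*c,-.205+.035*s])
z=.003+.074+.163
r.reach([*g,z+.13],[180,0,yaw]);print(r.sense()["clock"])
d=r.snapshot("wrist");cv2.imwrite("pics/w1.png",d["frame"][:,:,::-1])
P=[[g[0]+a*c-b*s,g[1]+a*s+b*c,.123] for a in(-.015,.015) for b in(-.005,.005)]
print(g,proj(d,P).round(0).tolist());print(r.sense())
E
```

```text
2.2
[ 0.5126527  -0.17359596] [[284.0, 244.0], [271.0, 244.0], [284.0, 206.0], [271.0, 206.0]]
{'clock': 2.25, 'joints': array([-2.24008631e+01, -4.08250162e+00,  8.33773470e+01, -1.30435529e-02,
        1.00699285e+02,  3.89049691e+00]), 'joint_vel': array([-0.04696452, -0.07337678,  0.03307398,  0.10340704,  0.00819649,
        0.07192086]), 'joint_torque': array([ 2.84285098e-01, -3.77240539e+01, -4.07607400e+01,  8.87636631e-02,
        1.29145788e-02, -3.05402173e-04]), 'tcp_pos': array([ 0.51244424, -0.17448876,  0.37004117]), 'orientation': array([1.79993274e+02, 1.23887141e-02, 6.37062171e+01]), 'contact_force': array([ 0.61359777,  0.47851988, -0.08021022]), 'torque': array([-0.08454577, -0.10108799, -0.02250332]), 'opening': 0.08787689370143845}
```

View pics/w1.png

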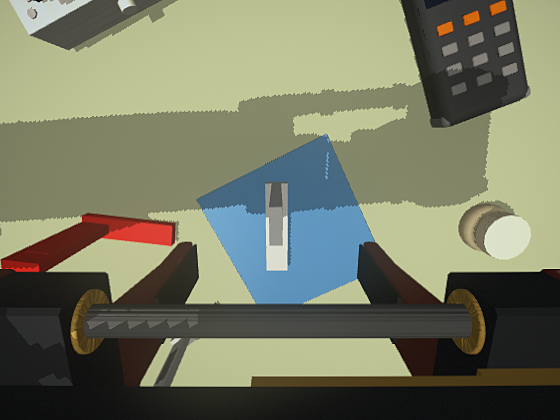

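The wrist view shows the leg top centred at about (277,225) and aligned with the fingers. My prediction was (277,225), so I'll descend and grasp.

```bash
python3 - <<'E'
from h import *
g=[.5126527,-.17359596]
r.servo_line([*g,.24],speed=.12)
r.grab(50)
a=r.sense();print(a["clock"],a["opening"],a["tcp_pos"],a["contact_force"])
r.servo_line([*g,.26],speed=.1);r.wait(.3)
a=r.sense();print(a["clock"],a["opening"],a["tcp_pos"],a["contact_force"],a["torque"])
r.servo_line([*g,.36],speed=.15)
d=r.snapshot("scene");cv2.imwrite("pics/s2.png",cv2.resize(d["frame"][150:330,100:340,::-1],None,fx=3,fy=3))
d=r.snapshot("wrist");cv2.imwrite("pics/w2.png",d["frame"][:,:,::-1])
a=r.sense();print(a["clock"],a["opening"],a["tcp_pos"],a["contact_force"],a["torque"])
E
```

```text
4.6583 0.009557772793683956 [ 0.51261788 -0.17357824  0.23993166] [ 0.5372133  -0.17894717 -0.14188905]
5.3083 0.00949824137207346 [ 0.51252418 -0.17354005  0.25931412] [-0.63398579  0.28391959 -4.05462305] [ 0.00041701 -0.07507435 -0.03969379]
6.225 0.010254598851720089 [ 0.51252237 -0.17356571  0.35812835] [-0.7613783   0.84828128 -4.82638589] [-0.00484551 -0.08693073  0.01271977]
```

View pics/s2.png

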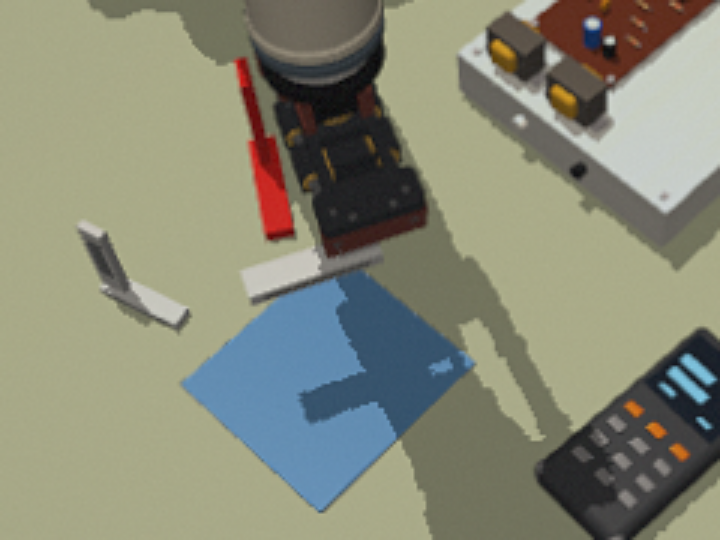

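View pics/w2.png

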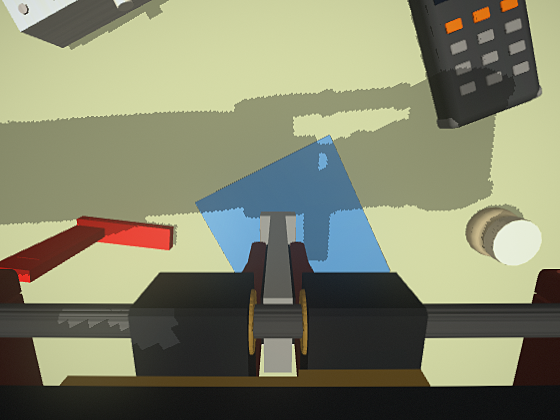

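The square is lifted with its base level, and the weight is about 0.45 kg. Next I'll move it above the strip.

```bash
cat >> h.py <<'E'
CH=np.array([.5187,.1628]);CY=np.radians(88.1)
def c2w(x,y):
    c,s=np.cos(CY),np.sin(CY);return np.array([CH[0]+c*x-s*y,CH[1]+s*x+c*y])
def w2c(p):
    c,s=np.cos(CY),np.sin(CY);dx,dy=p[0]-CH[0],p[1]-CH[1];return np.array([c*dx+s*dy,-s*dx+c*dy])
def tgt(xleg,zund,y=-.065): return [*c2w(xleg,y),zund+.237]
def st():
    a=r.sense();f=a["contact_force"];c,s=np.cos(CY),np.sin(CY)
    return a,np.array([c*f[0]+s*f[1],-s*f[0]+c*f[1],f[2]]),np.array([*w2c(a["tcp_pos"]),a["tcp_pos"][2]-.237])
def show(t=""):
    a,f,p=st();print(t,round(a["clock"],2),"F",f.round(1),"p",(p*1000).round(1),"T",a["torque"].round(2),"rpy",a["orientation"].round(2),flush=True)
E
python3 - <<'E'
from h import *
r.servo_line(tgt(.055,.125),[180,0,88.1],speed=.2)
show()
r.servo_line(tgt(.055,.068),speed=.12);r.wait(.3)
show()
for n,(x0,y0,w,h,k) in {"scene":(240,60,180,170,4),"top":(120,150,160,140,5)}.items():
    d=r.snapshot(n);cv2.imwrite(f"pics/{n}3.png",cv2.resize(d["frame"][y0:y0+h,x0:x0+w,::-1],None,fx=k,fy=k,interpolation=cv2.INTER_CUBIC))
d=r.snapshot("wrist");cv2.imwrite("pics/w3.png",d["frame"][:,:,::-1])
P=[[*c2w(x,y),.06] for x in(.12,.136) for y in(-.1,-.03,)]
print(proj(d,P).round(0).tolist())
E
```

```text
8.36 F [ 0.2 -0.2 -4.2] p [ 54.2 -65.1 125.1] T [ 0.04 -0.06  0.02] rpy [1.7999e+02 1.0000e-02 8.8030e+01]
 9.28 F [-0.4 -0.1 -2.7] p [ 55.  -65.1  69. ] T [-0.01 -0.05  0.05] rpy [ 1.7992e+02 -3.0000e-02  8.8100e+01]
[[328.0, 138.0], [227.0, 138.0], [329.0, 114.0], [226.0, 113.0]]
```

View pics/scene3.png

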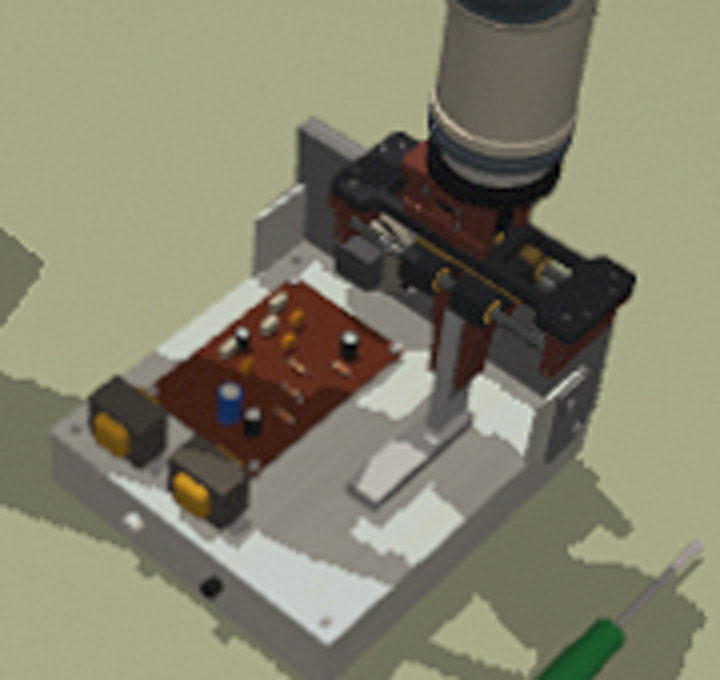

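View pics/w3.png

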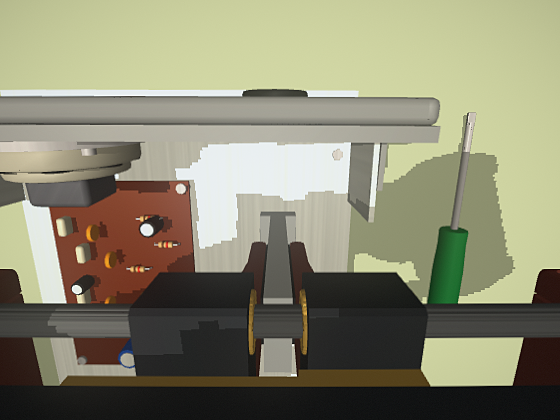

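View pics/top3.png

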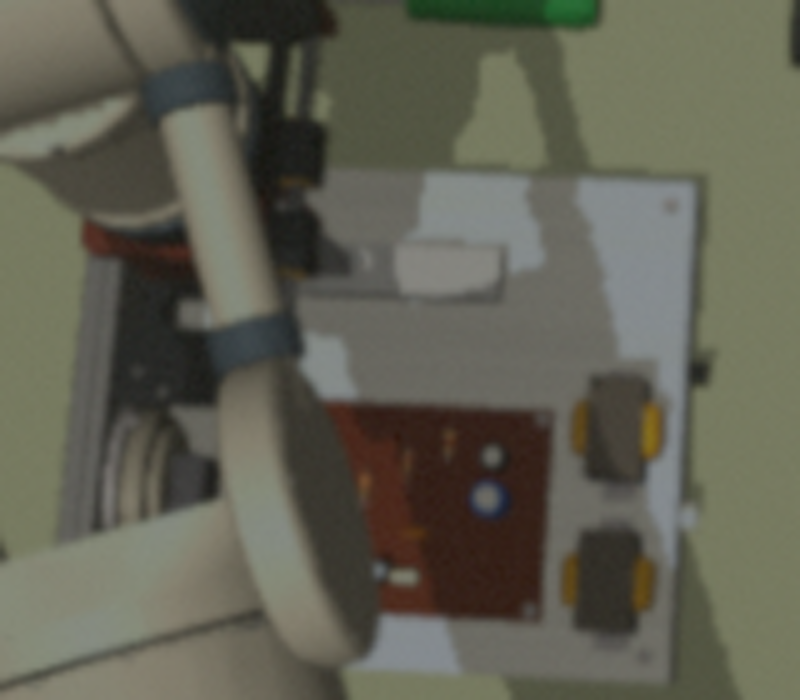

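The square hangs over the strip, parallel to the deck edges. In the wrist view the panel edge at v≈141 is horizontal, so the yaw is right. Now I'll lower it onto the deck, feeling for contact.

```bash
python3 - <<'E'
from h import *
show("air")
z=.064
while z>.053:
    r.servo_line(tgt(.055,z),speed=.02)
    a,f,p=st();show(f"{z:.4f}")
    if f[2]>2.0: break
    z-=.001
E
```

```text
air 9.43 F [-0.2  0.1 -3.4] p [ 55.  -65.   68.3] T [ 0.02 -0.02  0.04] rpy [ 1.7997e+02 -1.0000e-02  8.8100e+01]
0.0640 9.78 F [ 0.3 -0.  -4.1] p [ 55.  -64.9  63.6] T [ 0.02 -0.02 -0.05] rpy [-1.7996e+02  2.0000e-02  8.8100e+01]
0.0630 10.03 F [-0.   0.7 -2.5] p [ 55. -65.  63.] T [ 0.03 -0.11 -0.01] rpy [-180.    -0.    88.1]
0.0620 10.28 F [-0.4  0.7 -4.8] p [ 55.  -65.   61.9] T [ 0.01 -0.09  0.02] rpy [-179.99    0.     88.1 ]
0.0610 10.53 F [-0.3 -1.  -4.1] p [ 55.  -65.   60.9] T [ 0.   -0.04 -0.04] rpy [-179.99    0.     88.1 ]
0.0600 10.78 F [ 0.5 -0.2 -3.1] p [ 55. -65.  60.] T [ 0.03 -0.1   0.02] rpy [-180.     0.    88.1]
0.0590 11.03 F [-1.1  3.2  2.9] p [ 55.  -64.9  59.9] T [-0.14  0.56 -0.02] rpy [ 1.7997e+02 -1.0000e-02  8.8100e+01]
```

Deck contact came at p_z≈60.0 as expected, with a compliance of about 7 N/mm. Now I'll slide gently toward the panel, watching the force.

```bash
python3 - <<'E'
from h import *
x=.055
while x<.125:
    x+=.003 if x<.079 else .001
    r.servo_line(tgt(x,.0590),speed=.03)
    a,f,p=st()
    if x>.075 or abs(f[0])>4: show(f"{x*1000:.1f}")
    if f[0]<-9 or f[2]>14: break
E
```

```text
76.0 12.78 F [-4.   0.2  5.2] p [ 75.8 -65.4  59.9] T [-0.75 -0.04 -0.01] rpy [1.7987e+02 2.0000e-02 8.8070e+01]
79.0 13.03 F [-2.9 -0.3  5.7] p [ 78.8 -65.4  59.9] T [-0.82 -0.09 -0.07] rpy [1.7986e+02 2.0000e-02 8.8080e+01]
80.0 13.28 F [-4.6  0.8  5.3] p [ 79.7 -65.4  59.9] T [-0.94 -0.01  0.01] rpy [1.7987e+02 4.0000e-02 8.8060e+01]
81.0 13.53 F [-4.4  0.3  5.8] p [ 80.6 -65.4  59.9] T [-0.97 -0.07 -0.02] rpy [1.7988e+02 4.0000e-02 8.8060e+01]
82.0 13.78 F [-4.8 -0.2  5.1] p [ 81.6 -65.4  59.9] T [-0.98 -0.04 -0.  ] rpy [1.7988e+02 4.0000e-02 8.8060e+01]
83.0 14.03 F [-4.4 -0.1  5.7] p [ 82.6 -65.4  59.9] T [-0.98  0.01  0.01] rpy [1.7987e+02 4.0000e-02 8.8060e+01]
84.0 14.28 F [-4.7  0.5  6.1] p [ 83.6 -65.4  59.9] T [-1.02 -0.05 -0.  ] rpy [1.7987e+02 4.0000e-02 8.8060e+01]
85.0 14.53 F [-4.9  0.2  5.7] p [ 84.6 -65.4  59.9] T [-0.96 -0.07  0.03] rpy [1.7987e+02 4.0000e-02 8.8060e+01]
86.0 14.78 F [-4.2 -0.5  5.6] p [ 85.6 -65.4  59.9] T [-0.98 -0.02 -0.02] rpy [1.7987e+02 4.0000e-02 8.8060e+01]
87.0 15.03 F [-3.8  0.1  5. ] p [ 86.6 -65.4  59.9] T [-1.07 -0.02  0.02] rpy [1.79
[... 1930 characters left out ...]
02 4.0000e-02 8.8060e+01]
105.0 19.53 F [-3.6 -0.4  5.7] p [104.6 -65.4  60. ] T [-1.04 -0.05 -0.01] rpy [1.7987e+02 4.0000e-02 8.8060e+01]
106.0 19.78 F [-4.8  0.4  5.1] p [105.6 -65.4  59.9] T [-0.98 -0.02  0.03] rpy [1.7988e+02 4.0000e-02 8.8060e+01]
107.0 20.03 F [-6.3  0.1  5.7] p [106.2 -65.5  60. ] T [-1.15  0.    0.06] rpy [1.7989e+02 8.0000e-02 8.8030e+01]
108.0 20.28 F [-8.8  0.3  6.7] p [106.7 -65.5  60. ] T [-1.52  0.09  0.03] rpy [1.799e+02 1.600e-01 8.800e+01]
109.0 20.53 F [-8.4  0.1  5.4] p [107.7 -65.5  60. ] T [-1.48  0.12 -0.01] rpy [1.799e+02 1.500e-01 8.800e+01]
110.0 20.78 F [-9.1  1.   6.3] p [108.7 -65.5  60. ] T [-1.39  0.11  0.04] rpy [1.799e+02 1.500e-01 8.800e+01]
```

Panel contact came at leg x≈106.2, and the panel now swings at about 4.5 N over a deck friction of about 4.5 N. I'll continue in small steps until the heel comes home.

```bash
python3 - <<'E'
from h import *
x=.110
while x<.132:
    x+=.0007
    r.servo_line(tgt(x,.0590),speed=.02)
    a,f,p=st();show(f"{x*1000:.1f}")
    if f[0]<-11 or f[2]>14: break
E
```

```text
110.7 21.03 F [-8.8 -0.3  6.4] p [109.5 -65.5  60. ] T [-1.35  0.07  0.01] rpy [1.799e+02 1.400e-01 8.800e+01]
111.4 21.28 F [-9.1  1.   6.5] p [110.1 -65.6  60. ] T [-1.43  0.08 -0.03] rpy [1.799e+02 1.400e-01 8.800e+01]
112.1 21.53 F [-8.   0.8  7. ] p [110.8 -65.6  60. ] T [-1.41  0.07  0.02] rpy [1.7989e+02 1.4000e-01 8.8000e+01]
112.8 21.78 F [-8.8  0.3  5.8] p [111.5 -65.5  59.9] T [-1.41  0.16  0.02] rpy [1.799e+02 1.400e-01 8.800e+01]
113.5 22.03 F [-8.4  0.6  5.5] p [112.3 -65.6  60. ] T [-1.43  0.08  0.04] rpy [1.799e+02 1.400e-01 8.800e+01]
114.2 22.28 F [-9.2  1.   6. ] p [113.  -65.6  59.9] T [-1.37  0.03 -0.05] rpy [1.799e+02 1.400e-01 8.800e+01]
114.9 22.53 F [-8.3 -0.4  6.1] p [113.6 -65.6  60. ] T [-1.52  0.07 -0.02] rpy [1.799e+02 1.500e-01 8.800e+01]
115.6 22.78 F [-10.3   0.8   6.8] p [113.9 -65.6  60. ] T [-1.88  0.11 -0.01] rpy [179.91   0.22  87.98]
116.3 23.03 F [-11.8   1.3   6.8] p [114.2 -65.6  60. ] T [-2.27  0.13 -0.01] rpy [179.91   0.28  87.95]
```

The heel came home at leg x≈113.7: the force jumped at 114.9 and the TCP motion turned into elastic tilt. That means about 7.5 mm of swing, or a 0.07 rad initial lean. I'll press slightly more, with the total Fx at about 13 N (so 15 N on the panel cannot be exceeded), then hold and average.

```bash
python3 - <<'E'
from h import *
r.servo_line(tgt(.1168,.0590),speed=.02)
def avg(n):
    F=[]
    for _ in range(n): r.wait(.05);F.append(st()[1])
    F=np.array(F);print("avg",F.mean(0).round(2),"min",F.min(0).round(1));show()
    return F.mean(0)
f=avg(8)
if f[0]>-12: r.servo_line(tgt(.1168+min(.0006,(f[0]+12.6)/2500),.0590),speed=.02);avg(8)
for n,(x0,y0,w,h,k) in {"scene":(280,80,140,130,5),"top":(120,150,160,140,5)}.items():
    d=r.snapshot(n);cv2.imwrite(f"pics/{n}4.png",cv2.resize(d["frame"][y0:y0+h,x0:x0+w,::-1],None,fx=k,fy=k,interpolation=cv2.INTER_CUBIC))
d=r.snapshot("wrist");cv2.imwrite("pics/w4.png",d["frame"][:,:,::-1])
show()
E
```

```text
avg [-12.81   1.56   7.86] min [-13.6   0.6   6.8]
 23.68 F [-12.8   1.8   7.5] p [114.4 -65.7  60. ] T [-2.58  0.2   0.06] rpy [179.92   0.32  87.94]
 23.83 F [-13.4   2.    6.2] p [114.5 -65.7  60. ] T [-2.56  0.21  0.04] rpy [179.92   0.32  87.94]
```

View pics/scene4.png

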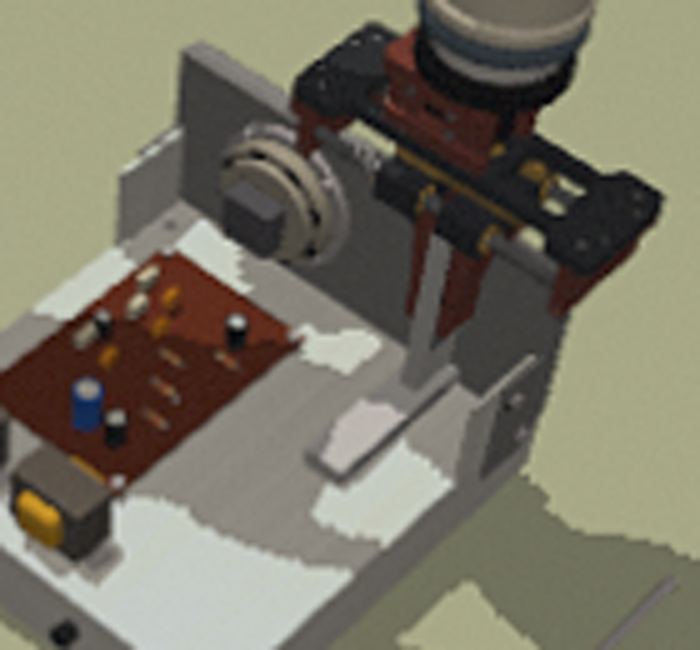

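View pics/w4.png

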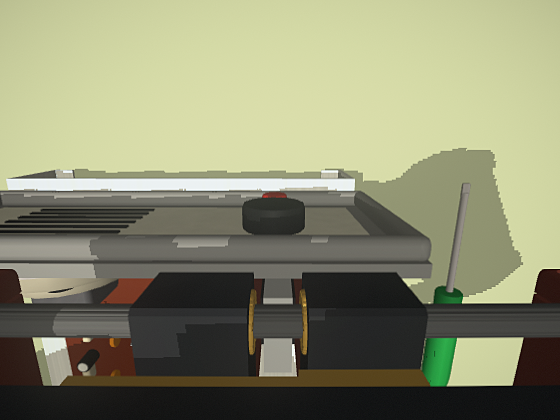

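The picture shows the base on the deck and the leg against an upright panel. I'll hold here for over 2 s, then repeat with a slight pitch correction. That pushes the toe down and cancels the 0.3° elastic tilt, so flushness is assured.

```bash
python3 - <<'E'
from h import *
def avg(n):
    F=[]
    for _ in range(n): r.wait(.1);F.append(st()[1])
    F=np.array(F);print("avg",F.mean(0).round(2),"min",F.min(0).round(1));show()
    return F.mean(0)
avg(20)
x=.1168;z=.059
for k in range(1,5):
    th=-.1*k
    r.servo_line(tgt(x+.230*np.sin(np.radians(th)),z-.00012*k),[180,th,88.1],speed=.02)
    f=avg(3)
    if f[0]<-13.6: x-=.0004
    elif f[0]>-12.3: x+=.0003
E
```

```text
avg [-13.2    1.53   7.73] min [-14.1   0.7   6.6]
 25.83 F [-12.8   1.8   7.6] p [114.4 -65.7  60. ] T [-2.56  0.17  0.01] rpy [179.92   0.32  87.94]
avg [-11.73   1.2    7.87] min [-12.2   0.9   7.2]
 26.38 F [-11.6   0.9   7.8] p [114.1 -65.6  60. ] T [-2.72  0.25  0.02] rpy [179.92   0.22  87.94]
avg [-12.75   1.77   8.17] min [-12.9   1.2   7.3]
 26.93 F [-12.7   1.7   8.3] p [113.8 -65.6  60. ] T [-2.88  0.35  0.02] rpy [1.7992e+02 1.4000e-01 8.7930e+01]
avg [-13.33   1.41   8.56] min [-13.5   0.9   7.9]
 27.48 F [-13.1   0.9   7.9] p [113.4 -65.6  59.9] T [-2.95  0.39 -0.04] rpy [1.7991e+02 4.0000e-02 8.7930e+01]
avg [-13.09   1.23   9.35] min [-14.2   1.1   8.2]
 28.03 F [-14.2   1.3   8.2] p [113.  -65.6  59.9] T [-2.94  0.46 -0.04] rpy [ 1.7991e+02 -6.0000e-02  8.7940e+01]
```

```bash
python3 - <<'E'
from h import *
def avg(n):
    F=[]
    for _ in range(n): r.wait(.1);F.append(st()[1])
    F=np.array(F);print("avg",F.mean(0).round(2),"min",F.min(0).round(1));show()
avg(22)
# ease off: back along x, then lift
for dx in (.0015,.003,.006):
    r.servo_line(tgt(.115-dx,.0592),[180,0,88.1],speed=.02);show()
r.servo_line(tgt(.09,.0600),speed=.06);show()
r.servo_line(tgt(.055,.0630),speed=.1);show()
d=r.snapshot("wrist");cv2.imwrite("pics/w5.png",d["frame"][:,:,::-1])
for n,(x0,y0,w,h,k) in {"scene":(280,80,140,130,5)}.items():
    d=r.snapshot(n);cv2.imwrite(f"pics/{n}5.png",cv2.resize(d["frame"][y0:y0+h,x0:x0+w,::-1],None,fx=k,fy=k,interpolation=cv2.INTER_CUBIC))
E
```

```text
avg [-13.15   1.79   9.33] min [-14.2   0.7   8.5]
 30.23 F [-13.2   2.3   9.3] p [113.  -65.6  59.9] T [-2.98  0.44 -0.01] rpy [ 1.7991e+02 -6.0000e-02  8.7940e+01]
 30.49 F [-5.4 -1.   6.2] p [113.1 -65.4  59.9] T [-1.2  -0.19  0.01] rpy [1.7989e+02 5.0000e-02 8.8060e+01]
 30.74 F [ 0.3 -1.   4. ] p [112.5 -65.3  60. ] T [-0.31 -0.57 -0.04] rpy [ 1.7986e+02 -8.0000e-02  8.8120e+01]
 31.04 F [ 3.  -1.6  5.5] p [110.4 -64.9  60. ] T [ 0.1  -0.35  0.07] rpy [179.89  -0.19  88.2 ]
 31.51 F [0.7 0.7 3.8] p [ 90.1 -64.9  59.9] T [0.2  0.04 0.06] rpy [-1.7997e+02 -2.0000e-02  8.8090e+01]
 32.01 F [-0.3 -0.3 -3.5] p [ 54.1 -65.1  62.3] T [ 0.02 -0.06  0.04] rpy [-1.7993e+02  1.0000e-02  8.8010e+01]
```

View pics/w5.png

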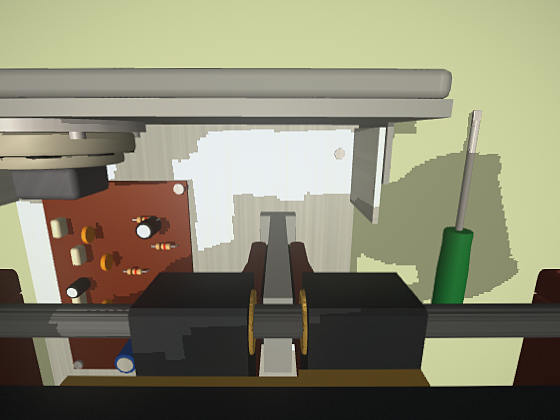

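View pics/scene5.png

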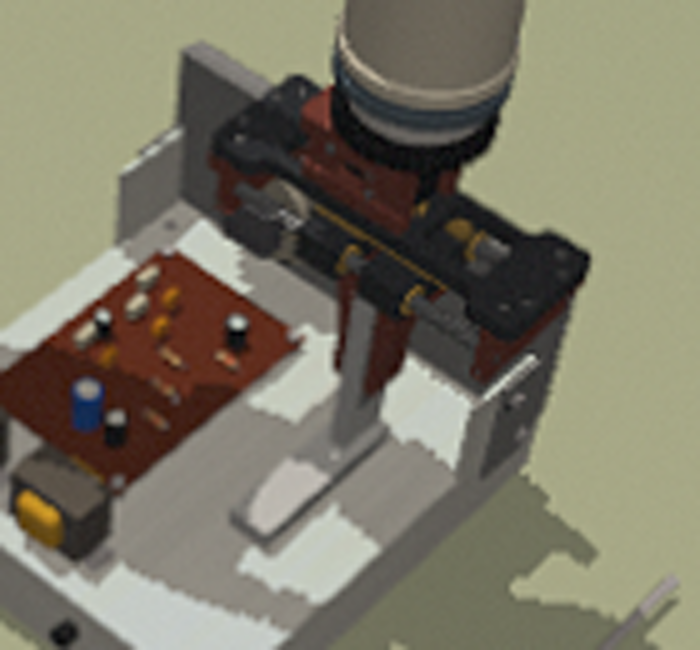

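```bash
python3 - <<'E'
from h import *
d=r.snapshot("wrist");cv2.imwrite("pics/w6.png",cv2.resize(d["frame"][60:170,280:480,::-1],None,fx=4,fy=4,interpolation=cv2.INTER_CUBIC))
for X in(.125,.127,.129,.131):
  print(X,"line",proj(d,[[*c2w(X,-.08),.06]])[0].round(1),"top lean -.02,0,.02,.07",[proj(d,[[*c2w(X-np.sin(t)*.105,-.1),.06+.105*np.cos(t)]])[0].round(1).tolist() for t in(-.02,0,.02,.07)])
E
```

```text
0.125 line [300.4 129.9] top lean -.02,0,.02,.07 [[378.3, 123.2], [377.8, 129.3], [377.4, 135.5], [376.0, 150.5]]
0.127 line [300.4 126.8] top lean -.02,0,.02,.07 [[378.8, 117.2], [378.3, 123.4], [377.8, 129.6], [376.4, 144.8]]
0.129 line [300.5 123.7] top lean -.02,0,.02,.07 [[379.2, 111.2], [378.7, 117.5], [378.3, 123.7], [376.9, 139.1]]
0.131 line [300.6 120.6] top lean -.02,0,.02,.07 [[379.7, 105.2], [379.2, 111.5], [378.7, 117.8], [377.3, 133.3]]
```

View pics/w6.png

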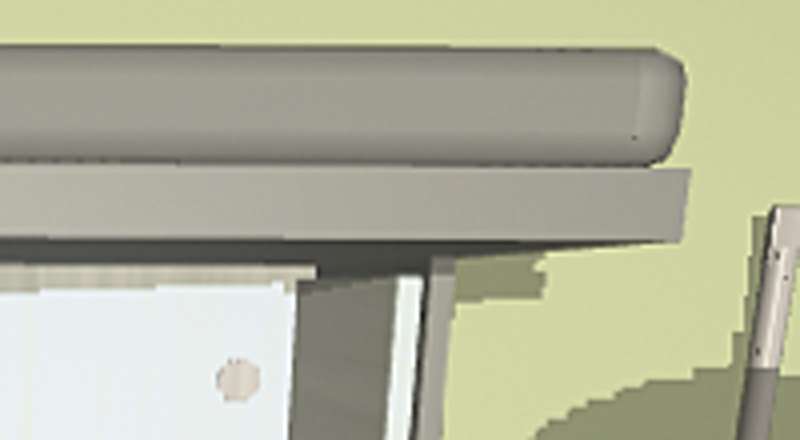

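In the wrist view the panel's inner top edge is at v≈119.9 and the corner line at v≈125.4. That gives X≈0.128 m, which matches the felt value, and a lean of about -0.002 rad, so the panel is square. I'll return the square to the mat.

```bash
python3 - <<'E'
from h import *
g=[.5126527,-.17359596]
r.servo_line(tgt(.045,.125),speed=.15)
r.servo_line([g[0],g[1],.36],[180,0,63.8],speed=.2)
r.servo_line([*g,.250],speed=.12);r.wait(.2);show()
z=.244
while z>.235:
    r.servo_line([*g,z],speed=.03)
    a,f,p=st();show(f"{z:.4f}")
    if f[2]>-1.0 and z<.242: break
    z-=.001
E
```

```text
36.08 F [ 0.3  0.4 -3.6] p [-336.5   -5.3   14. ] T [ 0.04 -0.13  0.  ] rpy [ 1.799e+02 -1.000e-02  6.380e+01]
0.2440 36.42 F [-0.7  0.4 -3.9] p [-336.4   -5.     6.5] T [ 0.02 -0.05  0.03] rpy [-179.95    0.     63.8 ]
0.2430 36.67 F [ 0.3 -0.1 -5.1] p [-336.4   -5.1    6. ] T [ 0.02 -0.    0.01] rpy [-179.99    0.     63.8 ]
0.2420 36.92 F [ 0.1 -0.5 -3.8] p [-336.4   -5.1    4.9] T [ 0.05 -0.07 -0.01] rpy [-179.99    0.     63.8 ]
0.2410 37.17 F [-0.6 -0.4 -3.9] p [-336.4   -5.1    3.9] T [ 0.04 -0.13 -0.02] rpy [-179.99   -0.     63.8 ]
0.2400 37.42 F [ 0.3  0.5 -3.1] p [-336.4   -5.1    3. ] T [ 0.05 -0.04  0.  ] rpy [180.   -0.   63.8]
0.2390 37.67 F [1.2 3.5 3.7] p [-336.4   -5.1    2.9] T [ 0.36  0.66 -0.04] rpy [179.98   0.    63.8 ]
```

```bash
python3 - <<'E'
from h import *
g=[.5126527,-.17359596]
r.servo_line([*g,.2397],speed=.03)
r.let_go();r.wait(.2);show()
r.servo_line([*g,.38],speed=.12)
r.reach([.38,-.45,.42],[180,0,30]);r.wait(.5)
d=r.snapshot("top");cv2.imwrite("pics/t7.png",d["frame"][:,:,::-1])
d=r.snapshot("scene");cv2.imwrite("pics/s7.png",d["frame"][:,:,::-1]);show()
cv2.imwrite("pics/s7c.png",cv2.resize(d["frame"][215:325,150:280,::-1],None,fx=6,fy=6,interpolation=cv2.INTER_CUBIC))
E
```

```text
39.38 F [-0.4 -0.9  0.2] p [-336.4   -5.1    2.7] T [-0.04 -0.03  0.02] rpy [-180.     0.    63.8]
 42.48 F [-0.3  0.2  0.1] p [-617.   118.3  183. ] T [ 0.03  0.01 -0.03] rpy [180.    -0.    30.01]
```

View pics/t7.png

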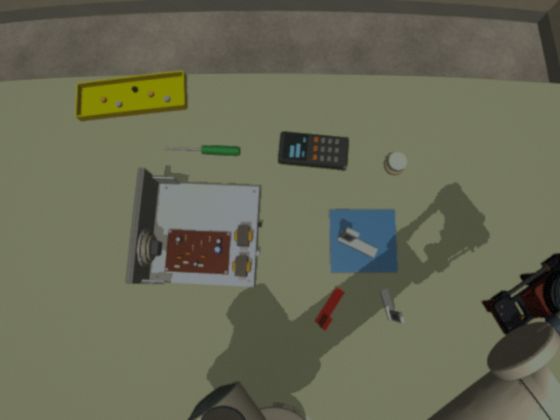

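View pics/s7.png

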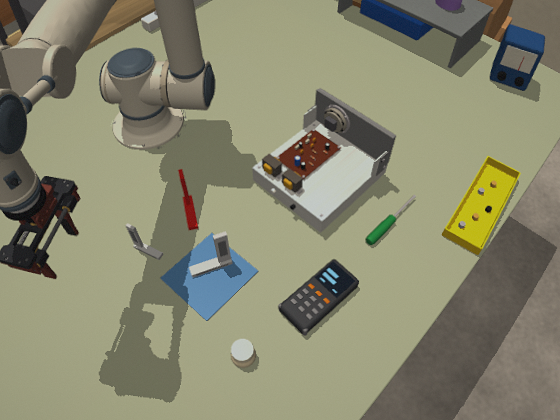

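The square stands on the mat at (355,240) in the top view, at its original spot. The jar, meter and screwdriver are in the same pixels as before, the panel is upright, and the arm is clear.

```bash
python3 - <<'E'
from station import r
print(r.hand_in())
E
```

```text
the job is handed in; nothing more can be done
None
```

The panel is square to the deck, and the steel square is standing released on the blue mat where it started. The job was handed in at about 42.5 s of the 72 s allowed, and no verdict was reported.

- **Corner:** The square first met the panel while it still leaned, roughly 0.07 rad judging by the 7.5 mm it then swung. The heel came home about 8.5 mm beyond the nominal corner point.
- **Press check:** I held it home twice for over 2 s each, with about 13 N of horizontal push in total. Allowing for deck friction, I estimate 7 to 13 N of that was on the panel, and several newtons pressed the base on the deck. The second hold took out a 0.3° elastic tilt of the tool.
- **Panel afterwards:** The wrist picture put its lean at about -0.002 rad, and its corner-line position agreed with what I had felt.
- **Bench:** In the final pictures the jar, meter and screwdriver are where they were, the square is upright, and the arm is clear with a contact force near zero.
- **Not measured directly:** The split of the push between deck and panel, and the gaps under the square, are inferred from forces and tool positions. The cameras cannot resolve 1.5 mm.

No check failed or disagreed.

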